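# Find the socket that fits the centrifuge rotor nut

### The arm

A 6-joint arm with a two-finger parallel gripper is mounted at the origin on the work surface. World frame = base frame: x ahead of the robot, y to its left, z up, the work surface at z = 0. Lengths are in m, angles in rad, forces in N, time in s.
With the tool pointing down it reaches from about 0.3 to 0.875 m from the base axis. Payload 6.4 kg.
Tool frame: the origin (TCP) lies on the mounting face of the last link; the fingertips stand 173 mm ahead of it and the grasp point (between the pads) lies 155 mm ahead of it; z points along the fingers, y is the line along which they close (so a half turn about z gives the same grasp; the last joint's range is limited). The gripper opens to 85 mm and grips with 20 to 120 N. Pads are 22 mm wide; open, the fingers measure 114 mm over their backs; the gripper's body (76 mm by 85 mm) begins 54 mm behind the grasp point. The pads swing forward as they close: fully open they stand 13 mm farther back than shut.
Start: joints at [1.103, 0.181, 1.607, -0, 1.354, -0.206], TCP at [0.149, 0.555, 0.405] pointing down, gripper open.
Joint ranges: [-2.99, 2.99], [-0.89, 2.07], [0.3, 2.58], [-1.14, 4.28], [0, 2.63], [-3.12, 3.12]. Speed limits (rad/s): [2.57, 2.57, 3.01, 3.14, 3.14, 3.14].

### API

Orientations are given as a unit quaternion [x, y, z, w].
In Python, from workcell import manip gives the robot as it stands.
- The arm moves only by the tool jog_arm, never from a script. Its argument "motion" is a list of rows, each an object of numbers: "x", "y", "z": the shift along the tool's x, y, z in mm; "twist": the turn about the tool's z in rad. In form: [{"x": .., "y": .., "z": .., "twist": ..}, ...]. A call has 1 to 5 rows; each row is the pose to reach, as a shift and turn from the pose commanded when the call began, along the tool's axes at that moment; what a row does not reach only later rows make up. A row lasts 1/8 s, in which the tool goes at most 62.5 mm and 10.7 degrees, less where a joint would pass 70% of its speed; a pose out of reach is approached as far as the arm can. A call with a gripper value outside its range is refused whole. "gripper" is the finger opening in mm, from 0 to 85.4, set as the call begins (left out, the last holds). The fingers move at their own pace and stop on an object; the grip force is fixed at half the most. Time passes only in rows, so rows that repeat a pose let the fingers close. It gives the time, the measured TCP pose, the force, the opening and the grip force at its end, in the units of the state.
- manip.get_obs(): the state, without advancing time (a new reading comes with each control period).
- manip.grab_frame(name): name is "scene" or "top"; returns a dict with "img" (480x640x3 uint8, red, green, blue), "fx", "fy", "cx", "cy" (pixels), "distortion" ([k1, k2, p1, p2, k3] as OpenCV has them; the pictures are not rectified), "extrinsics" (4x4, takes a point from world to camera coordinates). Camera axes: x right, y down, z forward; pixel columns grow to the right and rows downward; lengths in m; the calibration is good to about 2 mm. A picture is of the moment at which its call begins. There is no depth.
- manip.close_job(): hands the job in; it is judged then, once.
Trained networks look in the newest picture that a camera, given by its name, has taken for a name from the list of things; names that differ only in an ending like _2 or _b are one class to them, and where a whole thing is asked for, a point or a joint stands for the part that bears it (a point fixed in the world has none). Each returns a list of dicts, best first, with "conf" (0 to 1); they miss things now and then, are a little off and sometimes report something else, mostly with a low value. They report only what shows in the picture. A call takes as long as a camera call. They do not tell look-alikes from the thing itself.
- manip.masks_of(camera, label): "pixels" (480x640 bool, what is visible of it) and "pixel" ([column, row] in pixels, amid what is visible of it).
- manip.mark_of(camera, label): "pixel" ([column, row] in pixels: a listed point, or the origin of a listed thing).
The state is a dict: "clock": time; "qpos": joint angles; "joint_vel": joint speeds; "joint_efforts": joint torques, N m; "eef_pos": TCP position; "ee_rot": TCP orientation; "force": force on the tool from outside, world axes, zero at the start; "moment": the same for the moment, N m; "grip_width": opening from 0.0 (shut) to 1.0 (fully open); "grip_force": force on a finger pad.
Only numpy, scipy, OpenCV 4.12 (cv2) and the standard library are available. Lean on these libraries where they do the work, as an engineer would, in place of code of your own. Each camera call takes 0.05 s, during which the arm holds its last target. There are 200 camera calls.

### The job

The rotor of the opened centrifuge is about to be serviced: try the orange-handled sockets from the white tray on its hex nut, gently, until you find the one that slides fully down over the nut onto the rotor. Put every socket that does not fit back standing upright in the tray, and finish while still holding the fitting one upright and fully seated on the nut - do not let go of it. Leave the tip box, bottle and marker where they are.

Things in the scene. Friction and masses are not known exactly. Their poses are not given: they have to be found in the camera images.
- rotor_nut (a point): Centre of the top face of the brass hex nut on the rotor: 25 mm across flats, 14 mm high, upright, does not turn. Flat normals at 0, 60, 120... degrees from this frame's x; z up. A 10 mm diameter stud stands 4 mm above it. The nut sits on a flat flange of 48 mm diameter, 14 mm below this point, on which a fitting socket's rim comes to rest; the rotor slopes down from there.
- centrifuge: White bench centrifuge with its lid off, fixed, 210 x 230 mm, housing top 88 mm above the table, rotor 172 mm diameter in the middle. Origin at the centre of its underside; the nut is on its axis, top face 129 mm up. Nothing on it is taller than the nut's stud (133 mm).
- tray: Fixed white tray, 90 mm (its x) by 280 mm (its y), walls 22 mm high and 5 mm thick, floor 5 mm thick, two dividers making three compartments in a row along y, centred at y = -90, 0 and +90 mm (80 mm by about 87 mm each). One socket in each. Origin at the centre of its underside.
- socket_a_grip (a point): Loose hand socket, 90 mm tall, about 200 g: round steel skirt (45 mm diameter, lowest 33 mm), bore at its bottom, and an orange hexagonal grip, 32 mm across flats, 33 to 90 mm above the rim. Stands bore down in the tray at any yaw. Point: on the axis, mid-grip, 60 mm above the rim; z up. Grip and bore flats are parallel, normals at 0, 60, 120... degrees from its x.
- socket_b_grip (a point): Another socket, outwardly identical to the one of socket_a_grip, same sizes, point and axes; only its hidden bore differs.
- socket_c_grip (a point): Another socket, outwardly identical to the one of socket_a_grip, same sizes, point and axes; only its hidden bore differs.
- socket_a: The same socket; origin at the centre of its bottom rim. Hexagonal bore 26 mm deep with a 1.5 mm bevelled mouth. The three sockets look alike outside but their bores differ: only one fits the nut, with about 1.5 mm play a side. The other two are too narrow and stop on top of the nut, 14 mm higher than seated. Which one fits is not known beforehand.
- socket_b: The same socket as socket_b_grip; origin at the centre of its bottom rim, z up.
- socket_c: The same socket as socket_c_grip; origin at the centre of its bottom rim, z up.
- tip_box_mid (a point): Bystander: blue pipette tip box, 85 x 120 x 61 mm; point 30 mm up. Leave alone.
- reagent_mid (a point): Bystander: amber bottle, 60 mm diameter, 110 mm tall; point half-way up. Leave alone.
- marker_mid (a point): Bystander: white marker pen with a green cap lying along its y, 130 mm long, 13 mm thick; point near its middle. Leave alone.
There are look-alikes about, which are no part of the job. What is shaped like the socket_b but pink or yellow is not meant. Leave any green look-alike of the socket_c alone.

How it is judged:
By the outcome, as a careful person would: the job done as asked, in the order asked, and still so for the second after the job is handed in, while the arm keeps its last pose, push and grip.
It also fails if it takes over 72 s, if anything falls off the work surface, if the arm or the gripper's body presses on something with over 40 N, if the wrist force passes 120 N, or if a joint passes its speed limit or range.

## Working session

There is one attempt and no reset: what is moved stays moved. The work goes in short steps, Python scripts to look and compute and a tool call to move; the robot and the scene stay as the last step left them, time stands still between calls to the robot, and variables do not carry over. Pictures are saved under pics/ and viewed, at most 10 in all, crops included, and the job is handed in when it is done.

Besides the shell and the picture viewer there is one more tool, called after "Emit:" as name(argument=value, ...), one argument or row to a line, values as JSON. jog_arm: Moves the arm, as the interface text tells. Its arguments: {"type":"object","properties":{"motion":{"type":"array"},"gripper":{"type":"number"}},"required":["motion"]}

```bash
mkdir -p pics
cat > h.py <<'E'
from workcell import manip
import numpy as np, cv2
def frame(n):
    f=manip.grab_frame(n); K=np.array([[f['fx'],0,f['cx']],[0,f['fy'],f['cy']],[0,0,1.]])
    return f['img'],K,np.array(f['distortion'],float),np.array(f['extrinsics'])
def unproj(px,z,K,D,E):
    u=cv2.undistortPoints(np.array([[px]],float),K,D)[0,0]
    R,t=E[:3,:3],E[:3,3]; c=-R.T@t; d=R.T@np.array([u[0],u[1],1]); return c+d*(z-c[2])/d[2]
def proj(P,K,D,E):
    return cv2.projectPoints(np.atleast_2d(np.array(P,float)),cv2.Rodrigues(E[:3,:3])[0],E[:3,3],K,D)[0][:,0]
E
python3 - <<'E'
from h import *
for n in ['scene','top']:
    img,K,D,E=frame(n); cv2.imwrite(f'pics/{n}0.png',img[:,:,::-1])
    R,t=E[:3,:3],E[:3,3]; print(n,(-R.T@t).round(3),R[2].round(2),K[0,0])
    for l,z in [('rotor_nut',.129),('centrifuge',0),('tray',0),('socket_a_grip',.065),('socket_a',.005),('tip_box_mid',.03),('reagent_mid',.055),('marker_mid',.006)]:
        for m in manip.mark_of(n,l): print(l,np.round(m['pixel'],1),round(m['conf'],2),unproj(m['pixel'],z,K,D,E).round(3))
print(manip.get_obs())
E
```

```text
scene [1.269 0.096 0.604] [-0.8  -0.17 -0.57] 448.3674511070963
rotor_nut [456.1 226.8] 0.9 [0.511 0.219 0.129]
rotor_nut [259.  330.3] 0.45 [ 0.85  -0.068  0.129]
centrifuge [445.8 281.6] 0.84 [0.522 0.222 0.   ]
tray [248.9 252.2] 0.66 [ 0.518 -0.207  0.   ]
socket_a_grip [250.9 225.5] 0.65 [ 0.506 -0.201  0.065]
socket_a [336.9 288.4] 0.95 [0.598 0.006 0.005]
socket_a [160.5 247.4] 0.94 [ 0.552 -0.403  0.005]
socket_a [289.6 263. ] 0.91 [ 0.541 -0.107  0.005]
socket_a [211.  237.6] 0.75 [ 0.491 -0.308  0.005]
socket_a [284.1 295.9] 0.73 [ 0.643 -0.091  0.005]
socket_a [253.1 245.7] 0.7 [ 0.499 -0.203  0.005]
tip_box_mid [259.6 332.7] 0.87 [ 0.768 -0.1    0.03 ]
reagent_mid [172.6 286.7] 0.72 [ 0.718 -0.281  0.055]
marker_mid [318.4 220.8] 0.85 [ 0.366 -0.08   0.006]
top [ 0.422 -0.048  0.838] [ 0.17 -0.   -0.98] 443.37121015737233
rotor_nut [144.6 259.1] 0.82 [0.512 0.229 0.129]
rotor_nut [452.7 277.3] 0.44 [ 0.481 -0.265  0.129]
centrifuge [172.9 270.1] 0.87 [0.507 0.225 0.   ]
tray [396.6 267.6] 0.6 [ 0.511 -0.199  0.   ]
tray [346.9 140.1] 0.57 [ 0.767 -0.108  0.   ]
tray [354.
[... 746 characters left out ...]
82  0.006]
{'clock': 0.9, 'qpos': array([ 1.10264495e+00,  1.80784948e-01,  1.60697809e+00,  1.76576757e-05,
        1.35377405e+00, -2.06283940e-01]), 'joint_vel': array([-0.00011245, -0.00165641,  0.00043366, -0.0001145 ,  0.00201214,
        0.00060188]), 'joint_efforts': array([ 2.78214466e-04, -4.44827735e+01, -3.51690459e+01, -2.99986514e-04,
        4.66581587e-04, -5.47236368e-05]), 'eef_pos': array([0.14884216, 0.55542798, 0.40470753]), 'ee_rot': array([1.30561808e-01, 9.91440171e-01, 2.90707569e-05, 1.05611987e-06]), 'force': array([-0.37643108,  0.5624412 , -0.38786798]), 'moment': array([-0.01319488,  0.01971564,  0.02397653]), 'grip_force': 0.0, 'grip_width': 0.9990077632088656}
```

View pics/scene0.png

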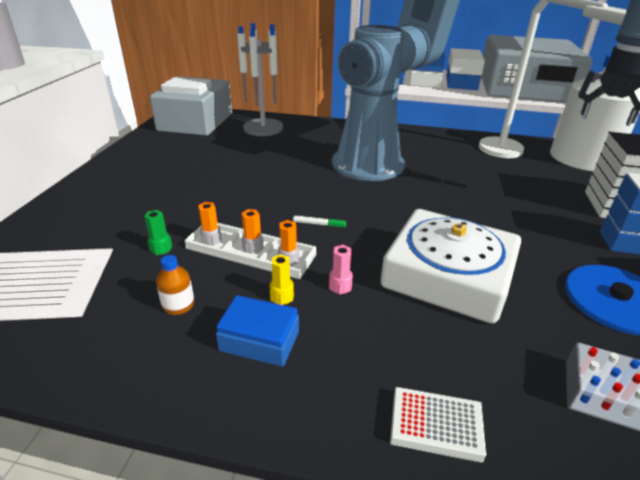

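View pics/top0.png

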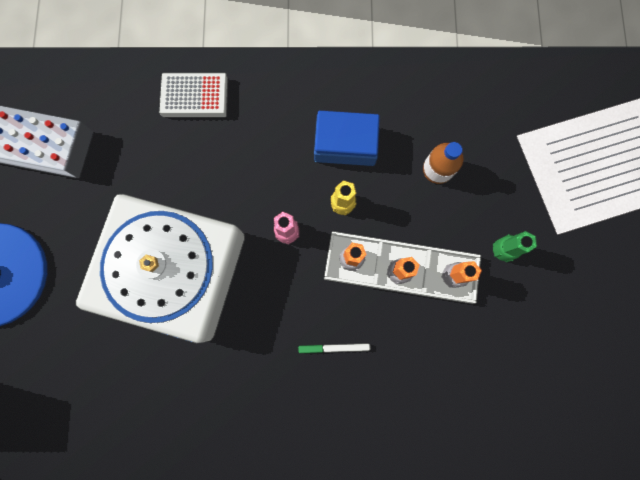

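The scene picture shows the tray at about (250,252) with orange sockets at (207,217), (251,225) and (288,237). In the top picture they are at (354,253), (405,268) and (465,272), and the nut is at (148,263).

Possible mistakes for the sockets (top picture): pink (286,228), yellow (344,197) and green (515,246). The nut class also fires falsely at (453,277). I choose the three orange ones inside the tray. Next I fit prism models to both views.

```bash
cat >> h.py <<'E'
from scipy.optimize import minimize
def hexpts(x,y,yaw,af,z0,z1):
    a=yaw+np.pi/6+np.arange(6)*np.pi/3; r=af/np.sqrt(3)
    xy=np.c_[x+r*np.cos(a),y+r*np.sin(a)]
    return np.r_[np.c_[xy,np.full(6,z0)],np.c_[xy,np.full(6,z1)]]
S=6
def sil(P,cam,box):
    p=(proj(P,*cam[1:])-box[:2]+.5)*S
    m=np.zeros((int(box[3]*S),int(box[2]*S)),np.uint8)
    cv2.fillConvexPoly(m,np.round(cv2.convexHull(p.astype(np.float32))*16).astype(np.int32),255,shift=4)
    return cv2.resize(m,(box[2],box[3]),interpolation=cv2.INTER_AREA)/255.
def fit(cams,masks,x,y,af,z0,z1,half=30):
    boxes=[np.r_[np.round(proj([x,y,(z0+z1)/2],*c[1:])[0]).astype(int)-half,2*half,2*half] for c in cams]
    ms=[m[b[1]:b[1]+b[3],b[0]:b[0]+b[2]].astype(float) for m,b in zip(masks,boxes)]
    def cost(v):
        P=hexpts(v[0]/100,v[1]/100,v[2],af,z0,z1)
        return sum(np.abs(sil(P,c,b)-m).sum() for c,b,m in zip(cams,boxes,ms))
    best=None
    for yw in np.radians([-22,-7,8,23]):
        r=minimize(cost,[x*100,y*100,yw],method='Nelder-Mead',options=dict(initial_simplex=[[x*100,y*100,yw],[x*100+1,y*100,yw],[x*100,y*100+1,yw],[x*100,y*100,yw+.15]],maxiter=150))
        if best is None or r.fun<best.fun: best=r
    return best.x[0]/100,best.x[1]/100,np.degrees((best.x[2]+np.pi/6)%(np.pi/3)-np.pi/6),best.fun,sum(m.sum() for m in ms)
def hsvmask(img,lo,hi):
    return cv2.inRange(cv2.cvtColor(img,cv2.COLOR_RGB2HSV),np.array(lo),np.array(hi))>0
E
python3 - <<'E'
from h import *
cams=[frame('scene'),frame('top')]
om=[]
for c in cams:
    m=hsvmask(c[0],(4,150,60),(17,255,255)); om.append(cv2.morphologyEx(m.astype(np.uint8),cv2.MORPH_CLOSE,np.ones((9,9)))>0)
for s in [(.532,-.108),(.502,-.204),(.493,-.303)]:
    for sel in ([0,1],[0],[1]): print(sel,np.round(fit([cams[i] for i in sel],[om[i] for i in sel],*s,.032,.038,.095),4))
bm=[hsvmask(c[0],(8,90,60),(30,255,255)) for c in cams]
bm=[cv2.morphologyEx(m.astype(np.uint8),cv2.MORPH_CLOSE,np.ones((5,5)))>0 for m in bm]
for sel in ([0,1],[0],[1]): print('nut',sel,np.round(fit([cams[i] for i in sel],[bm[i] for i in sel],.511,.224,.025,.115,.129,20),4))
c=cams[1];i=c[0]
a=cv2.resize(i[225:305,320:490],None,fx=4,fy=4,interpolation=2);b=cv2.resize(i[240:285,120:180],None,fx=5,fy=5,interpolation=2)
d=cv2.resize(cams[0][0][210:245,435:480],None,fx=5,fy=5,interpolation=2)
o=np.zeros((560,680,3),np.uint8);o[:320]=a;o[325:550,:300]=b;o[325:500,310:535]=d
cv2.imwrite('pics/crop.png',o[:,:,::-1])
# tray: fit top outline of white region in top view
E
```

```text
[0, 1] [ 5.267000e-01 -1.127000e-01 -6.519700e+00  1.012627e+02  8.550000e+02]
[0] [ 5.25100e-01 -1.13100e-01 -2.45773e+01  4.93608e+01  5.03000e+02]
[1] [ 5.27100e-01 -1.12500e-01 -1.02167e+01  4.23961e+01  3.52000e+02]
[0, 1] [ 5.02300e-01 -2.01600e-01  1.69603e+01  9.12941e+01  9.21000e+02]
[0] [ 5.00700e-01 -2.02500e-01  1.66975e+01  4.12863e+01  5.12000e+02]
[1] [ 5.02800e-01 -2.01700e-01  1.35453e+01  3.75490e+01  4.09000e+02]
[0, 1] [ 4.95300e-01 -3.05500e-01  1.15633e+01  7.41490e+01  9.75000e+02]
[0] [ 4.93200e-01 -3.06300e-01  1.75078e+01  2.61020e+01  4.77000e+02]
[1] [ 4.95600e-01 -3.05900e-01  8.79440e+00  3.38627e+01  4.98000e+02]
nut [0, 1] [ 5.06900e-01  2.25100e-01 -1.95416e+01  6.26039e+01  3.81000e+02]
nut [0] [  0.5066   0.2251  26.1718  24.4784 152.    ]
nut [1] [ 5.06700e-01  2.25400e-01 -1.92162e+01  3.40941e+01  2.29000e+02]
```

View pics/crop.png

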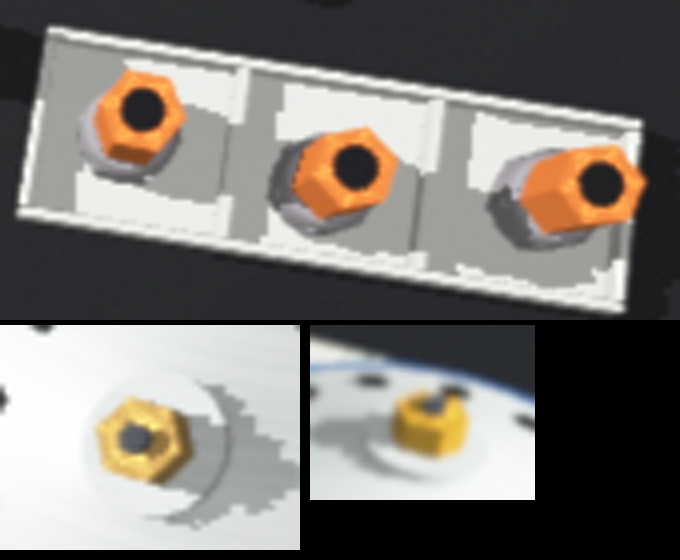

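The crop confirms three orange hex grips in the white tray (top view, ~(354,253), (408,268), (470,271)) and the brass hex nut at (147,263). The bores left holes in my masks, so I refit with the holes filled to get the yaw.

```bash
cat >> h.py <<'E'
def filled(img,lo,hi,x=None):
    m=hsvmask(img,lo,hi).astype(np.uint8); m=cv2.morphologyEx(m,cv2.MORPH_CLOSE,np.ones((3,3)))
    cs,_=cv2.findContours(m,cv2.RETR_EXTERNAL,cv2.CHAIN_APPROX_NONE)
    out=np.zeros_like(m)
    for c in cs:
        if cv2.contourArea(c)>25: cv2.drawContours(out,[cv2.convexHull(c)],-1,1,-1)
    return out>0
OR=((4,120,60),(18,255,255)); BR=((14,90,50),(32,255,255))
E
python3 - <<'E'
from h import *
cams=[frame('scene'),frame('top')]
om=[filled(c[0],*OR) for c in cams]
for s in [(.527,-.1125),(.502,-.202),(.495,-.306)]:
    for sel in ([0,1],[0],[1]): print(sel,np.round(fit([cams[i] for i in sel],[om[i] for i in sel],*s,.032,.038,.095),4))
bm=[filled(c[0],*BR) for c in cams]
for sel in ([0,1],[0],[1]): print('nut',sel,np.round(fit([cams[i] for i in sel],[bm[i] for i in sel],.507,.225,.025,.115,.129,20),4))
# tray rim corners in top image (from crop /4 + offset)
for p in [(50,30),(642,122),(624,308),(18,212)]: print(unproj([p[0]/4+320-.4,p[1]/4+225-.4],.022,*cams[1][1:]).round(3))
E
```

```text
[0, 1] [ 5.27600e-01 -1.13000e-01 -9.50900e-01  1.67051e+02  1.00600e+03]
[0] [ 5.249000e-01 -1.140000e-01  1.542640e+01  1.211059e+02  6.210000e+02]
[1] [ 5.27800e-01 -1.12700e-01 -1.24586e+01  2.24824e+01  3.85000e+02]
[0, 1] [ 5.027000e-01 -2.018000e-01  1.379130e+01  1.416745e+02  1.034000e+03]
[0] [ 5.011000e-01 -2.025000e-01  1.785760e+01  1.120431e+02  5.960000e+02]
[1] [ 5.02600e-01 -2.01300e-01  1.28997e+01  2.43373e+01  4.38000e+02]
[0, 1] [ 4.953000e-01 -3.059000e-01  1.009170e+01  1.045451e+02  1.052000e+03]
[0] [ 4.93000e-01 -3.06700e-01  2.68967e+01  4.71922e+01  5.16000e+02]
[1] [ 4.95700e-01 -3.05900e-01  2.63380e+00  3.39843e+01  5.36000e+02]
nut [0, 1] [ 5.06700e-01  2.25100e-01 -1.92381e+01  5.61569e+01  3.92000e+02]
nut [0] [  0.5063   0.2254   8.5545  20.4353 159.    ]
nut [1] [ 5.06700e-01  2.25600e-01 -1.53296e+01  3.13333e+01  2.33000e+02]
[ 0.576 -0.076  0.022]
[ 0.531 -0.351  0.022]
[ 0.446 -0.337  0.022]
[ 0.49  -0.061  0.022]
```

```bash
cat > plan.py <<'E'
# plan(start,[wps]) ; pose=(x,y,z mm, yaw deg of tool y); prints calls of <=5 rows
import numpy as np
def plan(p,wps,step=50,deg=9,extra=1):
    p=np.array(p,float)
    for w in wps:
        w=np.array(w,float); d=w-p
        n=max(1,int(np.ceil(max(np.linalg.norm(d[:3])/step,abs(d[3])/deg))))
        seq=[p+d*(i+1)/n for i in range(n)]+[w]*extra
        for k in range(0,len(seq),5):
            a=np.radians(p[3]); X=np.array([-np.sin(a),np.cos(a)]); Y=np.array([np.cos(a),np.sin(a)])
            rows=[]
            for q in seq[k:k+5]:
                e=q-p; rows.append('{"x":%d,"y":%d,"z":%d,"twist":%.2f}'%(round(e[:2]@X),round(e[:2]@Y),round(-e[2]),-np.radians(e[3])))
            print('['+','.join(rows)+']')
            e=eval(rows[-1]); xy=p[:2]+e['x']*X+e['y']*Y
            p=np.array([*xy,p[2]-e['z'],p[3]-np.degrees(e['twist'])])
        print('at',p.round(1))
def cur():
    from workcell import manip
    from scipy.spatial.transform import Rotation as R
    o=manip.get_obs(); M=R.from_quat(o['ee_rot']).as_matrix()
    return [*(o['eef_pos']*1000),np.degrees(np.arctan2(M[1,1],M[0,1]))%360], o
E
python3 -c "
from plan import *
c,o=cur();print(np.round(c,1))
plan(c,[(527.5,-112.8,330,49),(527.5,-112.8,220,49)])"
```

```text
[148.8 555.4 404.7  75. ]
[{"x":-34,"y":-34,"z":5,"twist":0.03},{"x":-67,"y":-68,"z":9,"twist":0.06},{"x":-101,"y":-103,"z":14,"twist":0.09},{"x":-135,"y":-137,"z":19,"twist":0.11},{"x":-168,"y":-171,"z":23,"twist":0.14}]
[{"x":-38,"y":-29,"z":5,"twist":0.03},{"x":-77,"y":-58,"z":10,"twist":0.06},{"x":-115,"y":-88,"z":14,"twist":0.09},{"x":-153,"y":-117,"z":19,"twist":0.12},{"x":-191,"y":-146,"z":24,"twist":0.14}]
[{"x":-42,"y":-24,"z":4,"twist":0.03},{"x":-84,"y":-47,"z":9,"twist":0.06},{"x":-125,"y":-71,"z":14,"twist":0.09},{"x":-167,"y":-94,"z":18,"twist":0.12},{"x":-209,"y":-118,"z":23,"twist":0.15}]
[{"x":-45,"y":-17,"z":5,"twist":0.02},{"x":-45,"y":-17,"z":5,"twist":0.02}]
at [ 527.5 -113.   329.7   49.2]
[{"x":0,"y":0,"z":37,"twist":0.00},{"x":0,"y":0,"z":73,"twist":0.00},{"x":0,"y":0,"z":110,"twist":0.00},{"x":0,"y":0,"z":110,"twist":0.00}]
at [ 527.5 -113.   219.7   49.2]
```

Emit:
jog_arm(
  motion=[
    {"x":-34,"y":-34,"z":5,"twist":0.03},
    {"x":-67,"y":-68,"z":9,"twist":0.06},
    {"x":-101,"y":-103,"z":14,"twist":0.09},
    {"x":-135,"y":-137,"z":19,"twist":0.11},
    {"x":-168,"y":-171,"z":23,"twist":0.14},
  ],
)

```text
clock: 1.72
eef_pos: [0.2673, 0.3454, 0.3817]
ee_rot: [0.2, 0.98, 0.0, 0.0]
force: [0.3, -0.2, 0.0]
grip_width: 1.0
grip_force: 0.0
```

Emit:
jog_arm(
  motion=[
    {"x":-38,"y":-29,"z":5,"twist":0.03},
    {"x":-77,"y":-58,"z":10,"twist":0.06},
    {"x":-115,"y":-88,"z":14,"twist":0.09},
    {"x":-153,"y":-117,"z":19,"twist":0.12},
    {"x":-191,"y":-146,"z":24,"twist":0.14},
  ],
)

```text
clock: 2.35
eef_pos: [0.3861, 0.1362, 0.3579]
ee_rot: [0.268, 0.963, 0.0, 0.001]
force: [0.7, 0.5, 1.0]
grip_width: 0.998
grip_force: 0.0
```

Emit:
jog_arm(
  motion=[
    {"x":-42,"y":-24,"z":4,"twist":0.03},
    {"x":-84,"y":-47,"z":9,"twist":0.06},
    {"x":-125,"y":-71,"z":14,"twist":0.09},
    {"x":-167,"y":-94,"z":18,"twist":0.12},
    {"x":-209,"y":-118,"z":23,"twist":0.15},
  ],
)

```text
clock: 2.98
eef_pos: [0.5045, -0.0728, 0.3348]
ee_rot: [0.34, 0.941, 0.0, 0.0]
force: [1.3, 0.4, -0.4]
grip_width: 1.003
grip_force: 0.0
```

Emit:
jog_arm(
  motion=[
    {"x":-45,"y":-17,"z":5,"twist":0.02},
    {"x":-45,"y":-17,"z":5,"twist":0.02},
  ],
)

```text
clock: 3.22
eef_pos: [0.5285, -0.1158, 0.3293]
ee_rot: [0.35, 0.937, -0.0, 0.0]
force: [-0.3, 0.4, 0.6]
grip_width: 0.999
grip_force: 0.0
```

Emit:
jog_arm(
  motion=[
    {"x":0,"y":0,"z":37},
    {"x":0,"y":0,"z":73},
    {"x":0,"y":0,"z":100},
    {"x":0,"y":0,"z":110},
    {"x":0,"y":0,"z":110},
  ],
  gripper=70,
)

```text
schema error: expected keys x, y, z, twist
```

Emit:
jog_arm(
  motion=[
    {"x":0,"y":0,"z":0},
    {"x":0,"y":0,"z":0},
    {"x":0,"y":0,"z":0},
    {"x":0,"y":0,"z":0},
    {"x":0,"y":0,"z":0},
  ],
  gripper=20,
)

```text
schema error: expected keys x, y, z, twist
```

```bash
python3 -c "
from plan import *
c,o=cur();print(np.round(c,1),o['grip_width']*85.4,o['grip_force'],o['force'])
plan([527.5,-113,219.7,49.2],[(527.5,-113,400,49.2),(506.7,225.3,400,43)])"
```

```text
[ 528.5 -115.8  329.3   49. ] 85.35429217231254 0.0 [-0.27794899  0.41890084  0.63340632]
[{"x":0,"y":0,"z":-45,"twist":-0.00},{"x":0,"y":0,"z":-90,"twist":-0.00},{"x":0,"y":0,"z":-135,"twist":-0.00},{"x":0,"y":0,"z":-180,"twist":-0.00},{"x":0,"y":0,"z":-180,"twist":-0.00}]
at [ 527.5 -113.   399.7   49.2]
[{"x":34,"y":35,"z":0,"twist":0.02},{"x":68,"y":69,"z":0,"twist":0.03},{"x":101,"y":104,"z":0,"twist":0.05},{"x":135,"y":139,"z":0,"twist":0.06},{"x":169,"y":173,"z":0,"twist":0.08}]
[{"x":37,"y":32,"z":0,"twist":0.01},{"x":73,"y":64,"z":0,"twist":0.03},{"x":73,"y":64,"z":0,"twist":0.03}]
at [506.9 225.3 399.7  42.9]
```

Emit:
jog_arm(
  motion=[
    {"x":0,"y":0,"z":37,"twist":0},
    {"x":0,"y":0,"z":73,"twist":0},
    {"x":0,"y":0,"z":100,"twist":0},
    {"x":0,"y":0,"z":110,"twist":0},
    {"x":0,"y":0,"z":110,"twist":0},
  ],
  gripper=70,
)

```text
clock: 3.85
eef_pos: [0.5274, -0.1125, 0.2197]
ee_rot: [0.348, 0.937, 0.0, -0.0]
force: [0.0, -0.5, -0.1]
grip_width: 0.818
grip_force: 0.0
```

Emit:
jog_arm(
  motion=[
    {"x":0,"y":0,"z":0,"twist":0},
    {"x":0,"y":0,"z":0,"twist":0},
    {"x":0,"y":0,"z":0,"twist":0},
    {"x":0,"y":0,"z":0,"twist":0},
    {"x":0,"y":0,"z":0,"twist":0},
  ],
  gripper=20,
)

```text
clock: 4.47
eef_pos: [0.5281, -0.1132, 0.221]
ee_rot: [0.348, 0.937, -0.0, 0.001]
force: [-0.6, 0.1, 6.3]
grip_width: 0.365
grip_force: 59.6
```

```bash
python3 -c "
from plan import *
c,o=cur();print(np.round(c,1),o['grip_width']*85.4,o['grip_force'],o['force'])"
```

```text
[ 528.1 -113.2  221.    49.2] 31.156741358978756 59.59890698566596 [-0.62624569  0.09762927  6.27661127]
```

Emit:
jog_arm(
  motion=[
    {"x":0,"y":0,"z":-30,"twist":0},
    {"x":0,"y":0,"z":-75,"twist":0},
    {"x":0,"y":0,"z":-120,"twist":0},
    {"x":0,"y":0,"z":-165,"twist":0},
    {"x":0,"y":0,"z":-180,"twist":0},
  ],
)

```text
clock: 5.1
eef_pos: [0.528, -0.1132, 0.4026]
ee_rot: [0.348, 0.937, -0.0, 0.002]
force: [0.6, -0.2, -3.0]
grip_width: 0.368
grip_force: 60.2
```

Emit:
jog_arm(
  motion=[
    {"x":34,"y":35,"z":0,"twist":0.02},
    {"x":68,"y":69,"z":0,"twist":0.03},
    {"x":101,"y":104,"z":0,"twist":0.05},
    {"x":135,"y":139,"z":0,"twist":0.06},
    {"x":169,"y":173,"z":0,"twist":0.08},
  ],
)

```text
clock: 5.72
eef_pos: [0.5118, 0.1299, 0.3977]
ee_rot: [0.386, 0.923, -0.001, -0.001]
force: [0.7, 0.1, -2.3]
grip_width: 0.366
grip_force: 60.3
```

Emit:
jog_arm(
  motion=[
    {"x":37,"y":32,"z":0,"twist":0.01},
    {"x":73,"y":64,"z":0,"twist":0.03},
    {"x":73,"y":64,"z":0,"twist":0.03},
    {"x":73,"y":64,"z":20,"twist":0.03},
    {"x":73,"y":64,"z":30,"twist":0.03},
  ],
)

```text
clock: 6.35
eef_pos: [0.5062, 0.2246, 0.3672]
ee_rot: [0.4, 0.917, -0.001, -0.002]
force: [-0.1, 0.3, -3.0]
grip_width: 0.371
grip_force: 60.5
```

```bash
python3 -c "
from plan import *
from h import *
c,o=cur();print(np.round(c,1),o['grip_width']*85.4,o['grip_force'],o['force'])
cams=[frame('scene'),frame('top')]
c,o=cur();print(np.round(c,1))
z=(c[2]-155)/1000-.06
print('rim z',z)
c0=cams[0];i=c0[0];p=proj([.507,.225,z],*c0[1:])[0].astype(int)
a=cv2.resize(i[p[1]-60:p[1]+50,p[0]-70:p[0]+70],None,fx=4,fy=4,interpolation=2)
cv2.imwrite('pics/n1.png',a[:,:,::-1]);print(p)
c0=cams[1];cv2.imwrite('pics/t1.png',cv2.resize(c0[0][200:320,80:220],None,fx=4,fy=4,interpolation=2)[:,:,::-1])
"
```

```text
[506.2 224.6 367.2  42.9] 31.682472126939278 60.52424776069529 [-0.08715877  0.26664484 -2.97755206]
[506.3 224.4 367.4  42.9]
rim z 0.15236162787246957
[461 215]
```

View pics/n1.png

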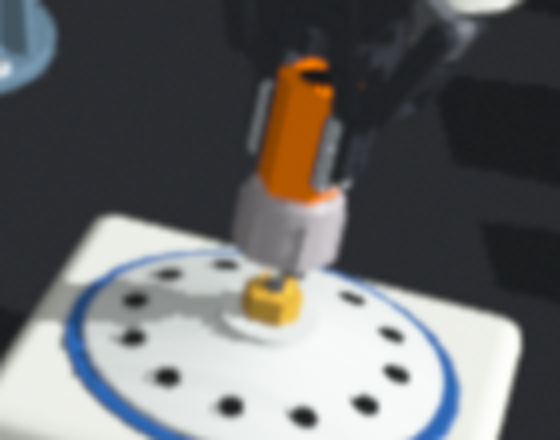

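Close crop of the held socket just above the nut (socket rim at crop (287,255), nut (272,300)). I'll overlay the predicted upright geometry to check tilt and offset.

```bash
cat >> h.py <<'E'
def overlay(cam,x,y,rim,yaw,nut=(.5067,.2252,-17),half=(70,55),k=4):
    p0=proj([x,y,rim],*cam[1:])[0].astype(int); o=p0-np.array(half)
    im=cv2.resize(cam[0][o[1]:o[1]+2*half[1],o[0]:o[0]+2*half[0]],None,fx=k,fy=k,interpolation=2).copy()
    t=np.linspace(0,2*np.pi,40)
    def dr(P,col,hull=True):
        q=((proj(P,*cam[1:])-o+.5)*k).astype(np.int32)
        cv2.polylines(im,[cv2.convexHull(q)],True,col,1)
    dr(hexpts(x,y,np.radians(yaw),.032,rim+.033,rim+.09),(0,255,255))
    c=np.c_[x+.0225*np.cos(t),y+.0225*np.sin(t)]
    dr(np.r_[np.c_[c,np.full(40,rim)],np.c_[c,np.full(40,rim+.033)]],(255,0,255))
    dr(hexpts(nut[0],nut[1],np.radians(nut[2]),.025,.115,.129),(255,0,0))
    return im
E
python3 -c "
from h import *
ims=[]
for n in ['scene','top']:
    c=frame(n); ims.append(overlay(c,.5063,.2244,.1524,43-60,half=(45,55),k=5))
cv2.imwrite('pics/ov.png',np.hstack(ims)[:,:800,::-1] if 0 else cv2.resize(np.hstack(ims),(800,490))[:,:,::-1])
"
```

```text
(no output)
```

View pics/ov.png

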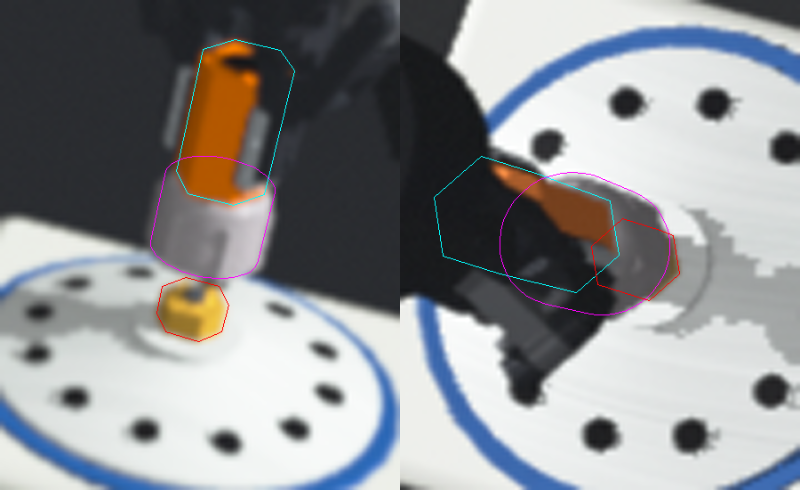

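Emit:
jog_arm(
  motion=[
    {"x":0,"y":1,"z":12,"twist":0},
    {"x":0,"y":1,"z":20,"twist":0},
    {"x":0,"y":1,"z":24,"twist":0},
    {"x":0,"y":1,"z":26,"twist":0},
    {"x":0,"y":1,"z":26,"twist":0},
  ],
)

```text
clock: 7.18
eef_pos: [0.5076, 0.226, 0.3437]
ee_rot: [0.399, 0.917, 0.0, 0.0]
force: [0.5, 0.7, -2.3]
grip_width: 0.372
grip_force: 60.5
```

Emit:
jog_arm(
  motion=[
    {"x":0,"y":0,"z":1,"twist":0},
    {"x":0,"y":0,"z":2,"twist":0},
    {"x":0,"y":0,"z":3,"twist":0},
    {"x":0,"y":0,"z":3,"twist":0},
  ],
)

```text
clock: 7.68
eef_pos: [0.5076, 0.226, 0.3406]
ee_rot: [0.399, 0.917, -0.0, -0.0]
force: [0.6, -0.3, -2.4]
grip_width: 0.368
grip_force: 60.5
```

Emit:
jog_arm(
  motion=[
    {"x":0,"y":0,"z":1,"twist":0},
    {"x":0,"y":0,"z":2,"twist":0},
    {"x":0,"y":0,"z":3,"twist":0},
    {"x":0,"y":0,"z":3,"twist":0},
  ],
)

```text
clock: 8.18
eef_pos: [0.5075, 0.226, 0.3376]
ee_rot: [0.399, 0.917, -0.0, -0.0]
force: [0.5, -0.3, -2.7]
grip_width: 0.368
grip_force: 60.5
```

Emit:
jog_arm(
  motion=[
    {"x":0,"y":0,"z":2,"twist":0},
    {"x":0,"y":0,"z":4,"twist":0},
    {"x":0,"y":0,"z":5,"twist":0},
    {"x":0,"y":0,"z":5,"twist":0},
  ],
)

```text
clock: 8.68
eef_pos: [0.5075, 0.226, 0.3325]
ee_rot: [0.399, 0.917, -0.0, -0.0]
force: [-0.8, -0.7, -2.2]
grip_width: 0.364
grip_force: 60.5
```

Emit:
jog_arm(
  motion=[
    {"x":0,"y":0,"z":1,"twist":0},
    {"x":0,"y":0,"z":2,"twist":0},
    {"x":0,"y":0,"z":2,"twist":0},
  ],
)

```text
clock: 9.05
eef_pos: [0.5076, 0.226, 0.3311]
ee_rot: [0.399, 0.917, 0.0, 0.0]
force: [-0.4, -1.3, 1.6]
grip_width: 0.367
grip_force: 60.8
```

Emit:
jog_arm(
  motion=[
    {"x":0,"y":0,"z":1,"twist":0},
    {"x":0,"y":0,"z":1,"twist":0},
    {"x":0,"y":0,"z":1,"twist":0},
  ],
)

```text
clock: 9.43
eef_pos: [0.5076, 0.2261, 0.331]
ee_rot: [0.399, 0.917, 0.0, 0.0]
force: [-4.5, -1.0, 8.5]
grip_width: 0.368
grip_force: 61.8
```

```bash
python3 -c "
from h import *
from plan import cur
ims=[]
for n in ['scene','top']:
    c=frame(n); ims.append(overlay(c,.5075,.226,.115,43-60,half=(45,55),k=5))
cv2.imwrite('pics/ov2.png',cv2.resize(np.hstack(ims),(800,490))[:,:,::-1])
c,o=cur();print(np.round(c,1),o['force'],o['moment'],o['clock'])
"
```

```text
[507.6 226.1 331.   42.9] [-4.48765757 -0.64402079  8.60115842] [-0.33496895  0.8431118  -0.00808002] 9.525
```

View pics/ov2.png

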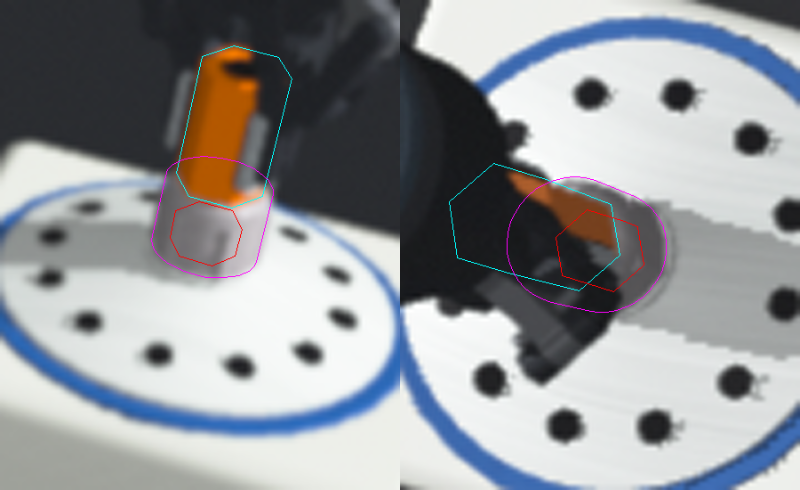

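The overlay drawn for a fully seated rim (z = 115 mm) matches the skirt in both views, and no brass is visible. The socket passed the nut's top with no resistance and met the flange at TCP z = 331 mm, which is the expected seated height. The other two sockets haven't been touched.

```bash
python3 -c "
from workcell import manip
print(manip.close_job())"
```

```text
the job is handed in; nothing more can be done
None
```

I handed the job in after about 9.5 s: the first orange socket tried fitted, and the arm is still holding it upright and fully seated on the nut; the other two never left the tray, and the tip box, bottle and marker were left alone.

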